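# Put four mixed-up lids back on their own pots

## Task

The lids of the four glazed pots have been mixed up: put every lid on the pot of its own colour, plug down and fully home in the mouth. Every pot has a lid on it, so park a lid on the empty cork trivet (or any clear spot) when you need room; do not tip a lid over, and leave the pots standing where they are.

Things in the scene. Friction and masses are not known exactly. Their poses are not given: they have to be found in the camera images.
- blue_pot: Round blue stoneware pot, loose (0.6 kg), 80 mm across the belly, 62 mm high; mouth 58 mm wide inside, 68 over the rim. Origin: centre of the underside, z up. Its shoulder shows round the lid from above. Behind the pots stands a tall coffee brewer: a gripper whose fingers close along the counter's edge (direction x 0.5, y 0.87) clears it; low coffee pods stand between the pots.
- red_pot: Round brick red stoneware pot, loose (0.6 kg), 80 mm across the belly, 62 mm high; mouth 58 mm wide inside, 68 over the rim. Origin: centre of the underside, z up. Its shoulder shows round the lid from above. Behind the pots stands a tall coffee brewer: a gripper whose fingers close along the counter's edge (direction x 0.5, y 0.87) clears it; low coffee pods stand between the pots.
- yellow_pot: Round mustard yellow stoneware pot, loose (0.6 kg), 80 mm across the belly, 62 mm high; mouth 58 mm wide inside, 68 over the rim. Origin: centre of the underside, z up. Its shoulder shows round the lid from above. Behind the pots stands a tall coffee brewer: a gripper whose fingers close along the counter's edge (direction x 0.5, y 0.87) clears it; low coffee pods stand between the pots.
- green_pot: Round green stoneware pot, loose (0.6 kg), 80 mm across the belly, 62 mm high; mouth 58 mm wide inside, 68 over the rim. Origin: centre of the underside, z up. Its shoulder shows round the lid from above. Behind the pots stands a tall coffee brewer: a gripper whose fingers close along the counter's edge (direction x 0.5, y 0.87) clears it; low coffee pods stand between the pots.
- blue_lid: Loose blue lid (0.12 kg), 65 mm wide, 41.5 high; starts on a pot of another colour. Origin: centre of its underside, z up. Disc z = 10 to 17 mm; below it a self-centring bevelled plug, 40 mm wide at the foot, 52 at the top; above it a round beech knob, 26 mm thick at z = 23 to 41.5: pinch from above, any yaw. Seated, its origin is 52 mm above the pot's. All lids and mouths are alike.
- red_lid: Loose brick red lid (0.12 kg), 65 mm wide, 41.5 high; starts on a pot of another colour. Origin: centre of its underside, z up. Disc z = 10 to 17 mm; below it a self-centring bevelled plug, 40 mm wide at the foot, 52 at the top; above it a round beech knob, 26 mm thick at z = 23 to 41.5: pinch from above, any yaw. Seated, its origin is 52 mm above the pot's. All lids and mouths are alike.
- yellow_lid: Loose mustard yellow lid (0.12 kg), 65 mm wide, 41.5 high; starts on a pot of another colour. Origin: centre of its underside, z up. Disc z = 10 to 17 mm; below it a self-centring bevelled plug, 40 mm wide at the foot, 52 at the top; above it a round beech knob, 26 mm thick at z = 23 to 41.5: pinch from above, any yaw. Seated, its origin is 52 mm above the pot's. All lids and mouths are alike.
- green_lid: Loose green lid (0.12 kg), 65 mm wide, 41.5 high; starts on a pot of another colour. Origin: centre of its underside, z up. Disc z = 10 to 17 mm; below it a self-centring bevelled plug, 40 mm wide at the foot, 52 at the top; above it a round beech knob, 26 mm thick at z = 23 to 41.5: pinch from above, any yaw. Seated, its origin is 52 mm above the pot's. All lids and mouths are alike.
- trivet: Round cork trivet, 120 mm across and 6 mm thick, fixed, lying on the black glass hob (which is off), and empty: a free place to set a lid down (plug down) for the time being. Origin: centre of its underside; its top is 6 mm above the origin, 12 mm above the worktop.

How it is judged (in metres and radians):
At the end, for the whole second after the job is handed in: Each of the four lids sits at rest on the pot of its own colour: centred within 6 mm, its origin 52 mm (within 3.5 mm) above the pot's, pot and lid level within 0.08 rad (horizontal distance between blue_lid and blue_pot below 0.006 m and z of blue_lid in the frame of blue_pot between 0.0485 and 0.0555 m and angle between each of blue_lid, blue_pot, red_lid, red_pot, yellow_lid, yellow_pot, green_lid, green_pot's own z axis and vertical below 0.08 rad and linear speed of each of blue_lid, red_lid, yellow_lid, green_lid below 0.02 m/s and horizontal distance between red_lid and red_pot below 0.006 m and z of red_lid in the frame of red_pot between 0.0485 and 0.0555 m and horizontal distance between yellow_lid and yellow_pot below 0.006 m and z of yellow_lid in the frame of yellow_pot between 0.0485 and 0.0555 m and horizontal distance between green_lid and green_pot below 0.006 m and z of green_lid in the frame of green_pot between 0.0485 and 0.0555 m); the robot touches nothing.
It fails at once if a lid is tipped over (more than 1 rad from level) (angle between any of blue_lid, red_lid, yellow_lid, green_lid's own z axis and vertical above 1 rad).
It fails at once if a pot is shifted by more than 30 mm, lifted or knocked over (distance of any of blue_pot, red_pot, yellow_pot, green_pot from where it was at the start of the episode above 0.03 m or angle between any of blue_pot, red_pot, yellow_pot, green_pot's own z axis and vertical above 0.5 rad).
It also fails if it takes over 144 s, if anything falls off the work surface, if the arm or the gripper's body presses on something with over 40 N, if the wrist force passes 120 N, or if a joint passes its speed limit or range.

## Robot

A 7-joint arm with a two-finger parallel gripper is mounted at the origin on a cart in front of the work surface, level with it; the furniture and walls round the work are solid. World frame = base frame: x ahead of the robot, y to its left, z up, the work surface at z = 0. Lengths are in mm, angles in rad, forces in N, time in s.
With the tool pointing down it reaches from about 400 to 875 mm from the base axis. Payload 4.4 kg.
Tool frame: the origin (TCP) lies at the very end of the fingers, on their centre line; the grasp point (between the pads) lies 19 mm behind it; z points along the fingers, y is the line along which they close (so a half turn about z gives the same grasp; the last joint's range is limited). The gripper opens to 85 mm and grips with 20 to 120 N. Pads are 22 mm wide; open, the fingers measure 114 mm over their backs; the gripper's body (76 mm by 85 mm) begins 54 mm behind the grasp point. The pads swing forward as they close: fully open they stand 13 mm farther back than shut.
Start: joints at [-0.066, 0.628, 0.038, 1.517, -0.027, 0.996, -0.02], TCP at [650.014, 0.027, 231.313] pointing down, gripper open.
Joint ranges: [-3.06, 3.06], [-0.37, 2.12], [-1.25, 1.32], [0.18, 2.47], [-1.1, 4.24], [0.23, 1.98], [-2.94, 2.94]. Speed limits (rad/s): [2.57, 2.57, 3.14, 3.14, 3.14, 3.14, 3.14].

## Interface

Orientations are given as [roll, pitch, yaw] about the fixed x, y, z axes, in that order (R = Rz(yaw) Ry(pitch) Rx(roll)).
In Python, from cell import read_state, get_image, camera_params, finish_job gives the robot as it stands.
- The arm moves only by the tool arm_command, never from a script. Its argument "deltas" is a list of rows, each an object of numbers: "dx", "dy", "dz": the shift along the world's x, y, z in m; "yaw": the turn about the world's z in degrees; "jaw": the opening, from 0 (shut) to 1 (fully open). A call has 1 to 20 rows; each row is the pose to reach, as a shift and turn from the pose commanded when the call began; what a row does not reach only later rows make up. A row lasts 1/10 s, in which the tool goes at most 50 mm and 8.59 degrees, less where a joint would pass 70% of its speed; a pose out of reach is approached as far as the arm can. A call with a gripper value outside its range is refused whole. The fingers move at their own pace and stop on an object; the grip force is fixed at half the most. Time passes only in rows, so rows that repeat a pose let the fingers close. It gives the time, the measured TCP pose, the force, the opening and the grip force at its end, in the units of the state.
- read_state(): the state, without advancing time (a new reading comes with each control period).
- get_image(name): name is "scene" or "side" or "wrist"; returns (picture, depth): 480x640x3 uint8, red, green, blue; 480x640 float32, mm along the optical axis (not along the pixel's ray), 0 where there is no reading.
- camera_params(name): a dict with "camera_matrix" (3x3 intrinsics, pixels), "k1" (the pictures are not rectified: a ray, as slopes to the right and down, at radius r is drawn at 1 + k1 r^2 times it, then the intrinsics apply), "extrinsics" (4x4, takes a point from camera to world coordinates). Camera axes: x right, y down, z forward; pixel columns grow to the right and rows downward; lengths in mm; the calibration is good to about 2 mm. A picture is of the moment at which its call begins: read the wrist's pose just before it. camera_params takes no time and is no camera call; for the wrist camera it gives the pose at the moment of the call.
- finish_job(): hands the job in; it is judged then, once.
The state is a dict: "clock": time; "qpos": joint angles; "qd": joint speeds; "tau": joint torques, N m; "eef_pos": TCP position; "tool_rot": TCP orientation; "force": force on the tool from outside, world axes, zero at the start; "torque": the same for the moment, N m; "width": finger opening in mm; "gripper_force": force on a finger pad.
Only numpy, scipy, OpenCV 4.12 (cv2) and the standard library are available. Lean on these libraries where they do the work, as an engineer would, in place of code of your own. Each camera call takes 0.05 s, during which the arm holds its last target. There are 200 camera calls.

## Working session

There is one attempt and no reset: what is moved stays moved. The work goes in short steps, Python scripts to look and compute and a tool call to move; the robot and the scene stay as the last step left them, time stands still between calls to the robot, and variables do not carry over. Pictures are saved under pics/ and viewed, at most 14 in all, crops included, and the job is handed in when it is done.

Besides the shell and the picture viewer there is one more tool, called after "Request:" as name(argument=value, ...) on one line, values as JSON. arm_command: Moves the arm, as the interface text tells. Its arguments: {"type":"object","properties":{"deltas":{"type":"array"}},"required":["deltas"]}

```bash
mkdir -p pics; ls
python3 - <<'E'
from cell import *
import cv2,numpy as np
s=read_state();print(s['eef_pos'],s['tool_rot'],s['width'],s['clock'])
for n in['scene','wrist']:
    p,d=get_image(n);cv2.imwrite(f'pics/{n}0.png',p[:,:,::-1]);np.savez(f'{n}0.npz',p=p,d=d)
    c=camera_params(n);print(n,c['k1'],np.round(c['camera_matrix'],1).tolist(),np.round(c['extrinsics'],3).tolist())
E
```

```text
pics
[6.49375347e+02 2.49171404e-02 2.30391345e+02] [-3.13968365e+00  2.22529515e-05  1.57075634e+00] 85.57454646721102 0.0
scene 0.023266531811546216 [[453.6, 0.0, 320.3], [0.0, 453.6, 237.7], [0.0, 0.0, 1.0]] [[0.593, -0.483, 0.644, 5.187], [-0.805, -0.336, 0.49, -609.327], [-0.02, -0.808, -0.588, 574.208], [0.0, 0.0, 0.0, 1.0]]
wrist -0.07865929960614179 [[408.3, 0.0, 321.8], [0.0, 408.3, 235.6], [0.0, 0.0, 1.0]] [[1.0, -0.001, -0.001, 648.944], [-0.001, -0.963, -0.271, 67.693], [-0.001, 0.271, -0.963, 372.112], [0.0, 0.0, 0.0, 1.0]]
```

View pics/scene0.png

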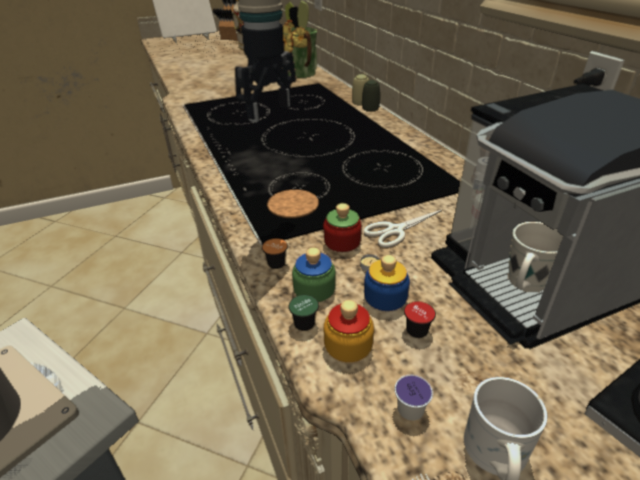

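View pics/wrist0.png

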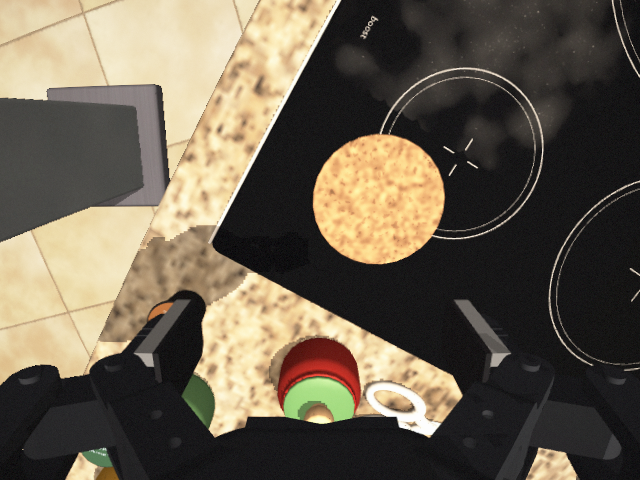

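The scene view shows the lids as a four-cycle. The green lid is on the red pot (343,229), the blue lid on the green pot (314,275), the yellow lid on the blue pot (387,283) and the red lid on the yellow pot (349,332). The trivet is empty at (293,203). In the wrist view the trivet is at (379,199). Next I'll measure the knobs and the trivet.

```bash
cat > h.py <<'E'
from cell import *
import cv2,numpy as np
def ray(n,uv,c=None):
    c=c or camera_params(n);K=np.array(c['camera_matrix']);E=np.array(c['extrinsics'])
    uv=np.atleast_2d(uv).astype(float)
    xd=(uv-K[:2,2])/np.array([K[0,0],K[1,1]]);x=xd.copy()
    for _ in range(8): x=xd/(1+c['k1']*(x**2).sum(1,keepdims=True))
    return E,np.c_[x,np.ones(len(x))]
def plane(n,uv,z,c=None):
    E,r=ray(n,uv,c);d=r@E[:3,:3].T;t=(z-E[2,3])/d[:,2];return E[:3,3]+t[:,None]*d
def cloud(n,d,c=None):
    v,u=np.mgrid[:480,:640];E,r=ray(n,np.c_[u.ravel(),v.ravel()],c)
    P=r*d.reshape(-1,1);P=P@E[:3,:3].T+E[:3,3];P[d.ravel()==0]=np.nan
    return P.reshape(480,640,3)
E
python3 - <<'E'
from h import *
f=np.load('scene0.npz');p,d=f['p'],f['d'];C=cloud('scene',d)
hsv=cv2.cvtColor(p,cv2.COLOR_RGB2HSV)
for n,(u,v) in dict(red=(343,229),green=(314,275),blue=(387,283),yellow=(349,332)).items():
    w=np.zeros((480,640),bool);w[v-40:v+35,u-32:u+32]=1
    m=w&(C[...,2]>76)&(C[...,2]<100)   # knob
    P=C[m]; vv,uu=np.nonzero(m); top=P[P[:,2]>89]
    # circle fit on knob side+silhouette: mid columns
    print(n,'pot: px',uu.min(),uu.max(),vv.min(),vv.max(),'n',len(P),'zmax',np.round(np.percentile(P[:,2],98),1),'top mean',np.round(top.mean(0),1),'ext',np.round(np.ptp(top,axis=0),0))
    m=w&(C[...,2]>65)&(C[...,2]<72);P=C[m];(cx,cy),r=cv2.minEnclosingCircle(P[:,:2].astype(np.float32));print('   disc',round(cx,1),round(cy,1),round(r,1),np.median(P[:,2]).round(1))
    print('   knob hsv',hsv[v-33 if n!='green' else v-20,u])
for n in['scene','wrist']:
    f=np.load(n+'0.npz');p,d=f['p'],f['d'];hsv=cv2.cvtColor(p,cv2.COLOR_RGB2HSV)
    u,v=(293,203) if n=='scene' else (379,199)
    m=cv2.inRange(hsv,(5,70,90),(22,255,255));N,L,S,_=cv2.connectedComponentsWithStats(m)
    k=L[v,u];ys,xs=np.nonzero(L==k)
    Q=plane(n,np.c_[xs,ys],12);(cx,cy),r=cv2.minEnclosingCircle(Q[:,:2].astype(np.float32))
    print('trivet',n,S[k],cx,cy,r,Q.mean(0),'depth z',np.nanmedian(cloud(n,d)[v-3:v+4,u-3:u+4,2]))
E
```

```text
red pot: px 311 349 203 261 n 261 zmax 94.0 top mean [ 569.4 -203.3   92.2] ext [171.  61.   6.]
   disc 584.4 -216.0 97.4 67.8
   knob hsv [ 0  0 12]
green pot: px 306 345 248 309 n 224 zmax 94.1 top mean [ 470.2 -254.7   92. ] ext [ 97. 136.   6.]
   disc 464.2 -257.9 79.2 67.6
   knob hsv [ 19 114 205]
blue pot: px 355 396 255 315 n 233 zmax 94.4 top mean [ 532.2 -341.2   92. ] ext [144.  30.   6.]
   disc 502.8 -350.7 79.6 67.8
   knob hsv [ 18  99 188]
yellow pot: px 340 357 300 317 n 252 zmax 94.1 top mean [ 418.7 -345.4   92.1] ext [23. 24.  6.]
   disc 420.6 -344.2 32.4 67.6
   knob hsv [ 19 101 186]
trivet scene [ 267  189   52   28 1126] 698.3284301757812 -2.649275779724121 62.616519927978516 [696.29076547  -4.14951896  12.        ] depth z 12.304706784547022
trivet wrist [  313   134   132   131 12974] 699.4081420898438 -1.6266353130340576 59.80784606933594 [6.99546965e+02 2.04825035e-02 1.20000000e+01] depth z 11.234622264410916
```

Run:
```python
from h import *
f=np.load('scene0.npz');p,d=f['p'],f['d'];C=cloud('scene',d).reshape(-1,3)
for n,(u,v) in dict(red=(343,211),green=(313,254),blue=(388,263),yellow=(349,307)).items():
    g=plane('scene',[(u,v)],93)[0]
    near=np.hypot(*(C[:,:2]-g[:2]).T)
    P=C[(near<28)&(C[:,2]>90)&(C[:,2]<97)];k=P.mean(0)
    (cx,cy),r=cv2.minEnclosingCircle(P[:,:2].astype(np.float32))
    D=C[(near<42)&(C[:,2]>65)&(C[:,2]<71)];(dx,dy),R=cv2.minEnclosingCircle(D[:,:2].astype(np.float32))
    print(n,k.round(1),'circ',np.round([cx,cy,r],1),'disc',np.round([dx,dy,R],1),len(P))
```

```text
red [ 642.3 -182.6   92.3] circ [ 642.9 -182.7   12.1] disc [ 643.2 -181.9   32. ] 64
green [ 492.  -221.8   92.3] circ [ 493.5 -221.2   12.5] disc [ 493.2 -220.4   33. ] 90
blue [ 549.  -339.2   92.4] circ [ 549.8 -338.6   12.4] disc [ 549.3 -338.5   32.4] 101
yellow [ 419.  -345.2   92.4] circ [ 419.9 -344.5   12.3] disc [ 420.6 -344.2   32.4] 140
```

Request:
arm_command(deltas=[{"dx": -0.001, "dy": -0.03, "dz": 0, "yaw": 8, "jaw": 0.65}, {"dx": -0.002, "dy": -0.06, "dz": 0, "yaw": 16, "jaw": 0.65}, {"dx": -0.003, "dy": -0.09, "dz": -0.01, "yaw": 24, "jaw": 0.65}, {"dx": -0.004, "dy": -0.12, "dz": -0.03, "yaw": 32, "jaw": 0.65}, {"dx": -0.005, "dy": -0.15, "dz": -0.05, "yaw": 40, "jaw": 0.65}, {"dx": -0.006, "dy": -0.17, "dz": -0.07, "yaw": 48, "jaw": 0.65}, {"dx": -0.0065, "dy": -0.182, "dz": -0.08, "yaw": 56, "jaw": 0.65}, {"dx": -0.0065, "dy": -0.182, "dz": -0.08, "yaw": 60, "jaw": 0.65}, {"dx": -0.0065, "dy": -0.182, "dz": -0.08, "yaw": 60, "jaw": 0.65}, {"dx": -0.0065, "dy": -0.182, "dz": -0.08, "yaw": 60, "jaw": 0.65}])

```text
clock: 1.1
eef_pos: [643.5, -181.6, 151.2]
tool_rot: [3.141, -0.0, 2.617]
force: [0.1, 0.4, -0.5]
width: 55.7
gripper_force: 0.0
```

Run:
```python
from h import *
s=read_state();print(s['eef_pos'],s['tool_rot'],s['width'],s['clock'],s['qpos'])
c=camera_params('wrist');p,d=get_image('wrist');cv2.imwrite('pics/w1.png',p[:,:,::-1])
C=cloud('wrist',d,c).reshape(-1,3)
for n,g in dict(red=(643,-182),green=(493.3,-221),blue=(549.5,-338.5)).items():
    near=np.hypot(*(C[:,:2]-g).T);P=C[(near<25)&(C[:,2]>90)&(C[:,2]<97)]
    D=C[(near<42)&(C[:,2]>65)&(C[:,2]<71)]
    for Q in(P,D):
        if len(Q)>20: print(n,len(Q),cv2.minEnclosingCircle(Q[:,:2].astype(np.float32)),Q.mean(0))
```

```text
[ 643.51863221 -181.57761824  151.15181599] [ 3.14120453e+00 -4.71943419e-04  2.61652105e+00] 55.700758196754826 1.1 [ 0.37105015  0.75010491 -0.2420326   1.53087162  0.21173469  0.88676128
  1.10302231]
red 1374 ((645.0325317382812, -180.1236572265625), 12.088785171508789) [ 644.75929894 -180.08892538   91.65890356]
red 6351 ((645.0570678710938, -180.28677368164062), 32.116416931152344) [ 642.49099096 -178.93851859   66.81118842]
green 1753 ((495.12042236328125, -219.25970458984375), 12.33251953125) [ 495.185985   -219.00685732   91.64497817]
green 6710 ((495.002197265625, -219.5088653564453), 32.118858337402344) [ 500.68808613 -217.55634949   66.83802016]
blue 406 ((552.7081298828125, -335.06085205078125), 11.482950210571289) [ 555.30879254 -332.21907057   91.3277962 ]
blue 4537 ((551.3648071289062, -336.6866455078125), 32.1861572265625) [ 554.53899465 -328.60901884   66.8855631 ]
```

View pics/w1.png

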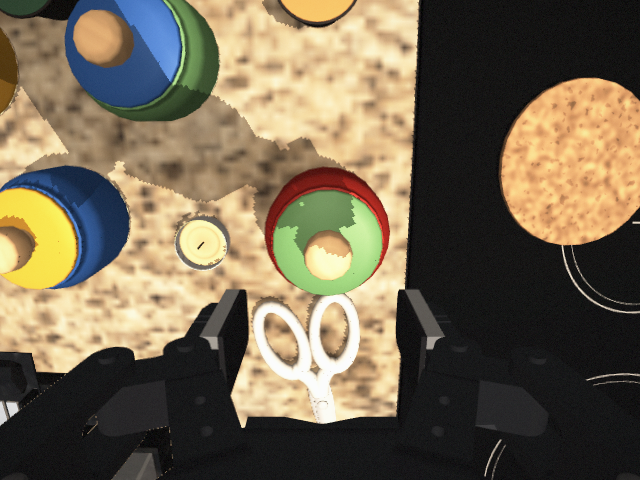

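The wrist view shows the green lid at (327,240) centred ahead of the open fingers, and nothing stands in the finger path. The two cameras agree within 2–3 mm, so I'll use the average of their readings. Now descend and grip.

Request:
arm_command(deltas=[{"dx": 0.0005, "dy": 0.0005, "dz": -0.02, "yaw": 0, "jaw": 0.65}, {"dx": 0.0005, "dy": 0.0005, "dz": -0.04, "yaw": 0, "jaw": 0.65}, {"dx": 0.0005, "dy": 0.0005, "dz": -0.06, "yaw": 0, "jaw": 0.65}, {"dx": 0.0005, "dy": 0.0005, "dz": -0.072, "yaw": 0, "jaw": 0.65}, {"dx": 0.0005, "dy": 0.0005, "dz": -0.078, "yaw": 0, "jaw": 0.65}, {"dx": 0.0005, "dy": 0.0005, "dz": -0.078, "yaw": 0, "jaw": 0.5}, {"dx": 0.0005, "dy": 0.0005, "dz": -0.078, "yaw": 0, "jaw": 0.4}, {"dx": 0.0005, "dy": 0.0005, "dz": -0.078, "yaw": 0, "jaw": 0.2}, {"dx": 0.0005, "dy": 0.0005, "dz": -0.078, "yaw": 0, "jaw": 0.1}, {"dx": 0.0005, "dy": 0.0005, "dz": -0.078, "yaw": 0, "jaw": 0.1}, {"dx": 0.0005, "dy": 0.0005, "dz": -0.078, "yaw": 0, "jaw": 0.1}, {"dx": 0.0005, "dy": 0.0005, "dz": -0.078, "yaw": 0, "jaw": 0.1}])

```text
clock: 2.35
eef_pos: [645.2, -181.2, 74.7]
tool_rot: [3.14, 0.002, 2.618]
force: [0.8, 1.4, 6.2]
width: 23.7
gripper_force: 58.7
```

Request:
arm_command(deltas=[{"dx": 0, "dy": 0, "dz": 0.01, "jaw": 0.1}, {"dx": 0, "dy": 0, "dz": 0.025, "jaw": 0.1}, {"dx": 0, "dy": 0, "dz": 0.045, "jaw": 0.1}, {"dx": 0, "dy": 0, "dz": 0.06, "jaw": 0.1}, {"dx": 0.005, "dy": 0.017, "dz": 0.06, "jaw": 0.1}, {"dx": 0.014, "dy": 0.047, "dz": 0.06, "jaw": 0.1}, {"dx": 0.026, "dy": 0.087, "dz": 0.06, "jaw": 0.1}, {"dx": 0.038, "dy": 0.127, "dz": 0.06, "jaw": 0.1}, {"dx": 0.048, "dy": 0.158, "dz": 0.05, "jaw": 0.1}, {"dx": 0.054, "dy": 0.176, "dz": 0.03, "jaw": 0.1}, {"dx": 0.055, "dy": 0.18, "dz": 0.01, "jaw": 0.1}, {"dx": 0.055, "dy": 0.18, "dz": -0.01, "jaw": 0.1}, {"dx": 0.055, "dy": 0.18, "dz": -0.025, "jaw": 0.1}, {"dx": 0.055, "dy": 0.18, "dz": -0.034, "jaw": 0.1}, {"dx": 0.055, "dy": 0.18, "dz": -0.036, "jaw": 0.1}, {"dx": 0.055, "dy": 0.18, "dz": -0.036, "jaw": 0.1}])

```text
invalid input at $.deltas[0]: expected keys dx, dy, dz, yaw, jaw
```

Run:
```python
from h import *
s=read_state();print(s['eef_pos'],s['tool_rot'],s['width'],s['force'])
c=camera_params('wrist');p,d=get_image('wrist')
cv2.imwrite('pics/w2.png',p[:,:,::-1])
C=cloud('wrist',d,c).reshape(-1,3);near=np.hypot(*(C[:,:2]-s['eef_pos'][:2]).T)
D=C[(near<45)&(C[:,2]>20)&(C[:,2]<36)];print(len(D),cv2.minEnclosingCircle(D[:,:2].astype(np.float32)),np.median(D[:,2]))
```

```text
[ 645.23326865 -181.16767653   74.69667428] [3.14023038e+00 2.30960696e-03 2.61815139e+00] 23.74500596565611 [0.79660988 1.44885723 6.20413556]
569 ((626.9552001953125, -170.9674530029297), 34.172828674316406) 28.4497793892117
```

View pics/w2.png

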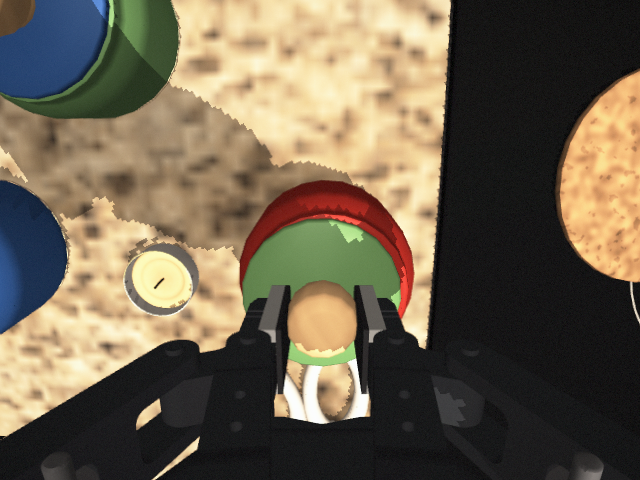

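The move was refused because a row lacked yaw. The picture shows the knob (322,317) well between the pads while the lid is still on the red pot. I'll resend it with yaw included.

Request:
arm_command(deltas=[{"dx": 0, "dy": 0, "dz": 0.01, "yaw": 0, "jaw": 0.1}, {"dx": 0, "dy": 0, "dz": 0.025, "yaw": 0, "jaw": 0.1}, {"dx": 0, "dy": 0, "dz": 0.045, "yaw": 0, "jaw": 0.1}, {"dx": 0, "dy": 0, "dz": 0.06, "yaw": 0, "jaw": 0.1}, {"dx": 0.005, "dy": 0.017, "dz": 0.06, "yaw": 0, "jaw": 0.1}, {"dx": 0.014, "dy": 0.047, "dz": 0.06, "yaw": 0, "jaw": 0.1}, {"dx": 0.026, "dy": 0.087, "dz": 0.06, "yaw": 0, "jaw": 0.1}, {"dx": 0.038, "dy": 0.127, "dz": 0.06, "yaw": 0, "jaw": 0.1}, {"dx": 0.048, "dy": 0.158, "dz": 0.05, "yaw": 0, "jaw": 0.1}, {"dx": 0.054, "dy": 0.176, "dz": 0.03, "yaw": 0, "jaw": 0.1}, {"dx": 0.055, "dy": 0.18, "dz": 0.01, "yaw": 0, "jaw": 0.1}, {"dx": 0.055, "dy": 0.18, "dz": -0.01, "yaw": 0, "jaw": 0.1}, {"dx": 0.055, "dy": 0.18, "dz": -0.025, "yaw": 0, "jaw": 0.1}, {"dx": 0.055, "dy": 0.18, "dz": -0.034, "yaw": 0, "jaw": 0.1}, {"dx": 0.055, "dy": 0.18, "dz": -0.037, "yaw": 0, "jaw": 0.1}, {"dx": 0.055, "dy": 0.18, "dz": -0.037, "yaw": 0, "jaw": 0.1}])

```text
clock: 4.0
eef_pos: [699.2, -1.4, 36.5]
tool_rot: [3.141, 0.0, 2.618]
force: [0.2, -0.3, -0.7]
width: 24.0
gripper_force: 59.4
```

Run:
```python
from h import *
s=read_state();print(s['eef_pos'],s['tool_rot'],s['width'],s['force'])
p,d=get_image('scene');cv2.imwrite('pics/s2.png',cv2.resize(p[120:380,200:470,::-1],None,fx=2,fy=2))
```

```text
[699.15649431  -1.35092798  36.52960975] [3.14126323e+00 8.72624351e-05 2.61776925e+00] 24.015869618490456 [ 0.23330193 -0.29379531 -0.74219086]
```

View pics/s2.png

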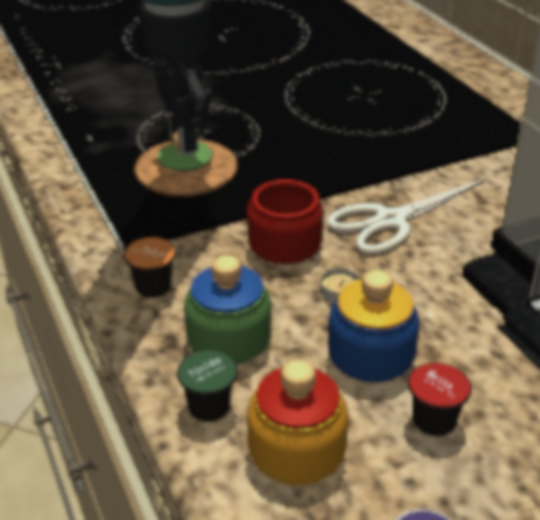

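The green lid hangs level just above the trivet (crop about 185,155), and the red pot (285,220) is open. Release it and go to the red lid on the yellow pot.

Request:
arm_command(deltas=[{"dx": 0, "dy": 0, "dz": -0.0015, "yaw": 0, "jaw": 0.1}, {"dx": 0, "dy": 0, "dz": -0.0015, "yaw": 0, "jaw": 0.3}, {"dx": 0, "dy": 0, "dz": -0.001, "yaw": 0, "jaw": 0.65}, {"dx": 0, "dy": 0, "dz": 0.0, "yaw": 0, "jaw": 0.65}, {"dx": 0, "dy": 0, "dz": 0.01, "yaw": 0, "jaw": 0.65}, {"dx": 0, "dy": 0, "dz": 0.03, "yaw": 0, "jaw": 0.65}, {"dx": 0, "dy": 0, "dz": 0.06, "yaw": 0, "jaw": 0.65}, {"dx": -0.012, "dy": -0.015, "dz": 0.09, "yaw": 0, "jaw": 0.65}, {"dx": -0.036, "dy": -0.045, "dz": 0.11, "yaw": 0, "jaw": 0.65}, {"dx": -0.064, "dy": -0.08, "dz": 0.115, "yaw": 0, "jaw": 0.65}, {"dx": -0.094, "dy": -0.116, "dz": 0.115, "yaw": 0, "jaw": 0.65}, {"dx": -0.124, "dy": -0.153, "dz": 0.115, "yaw": 0, "jaw": 0.65}, {"dx": -0.154, "dy": -0.19, "dz": 0.115, "yaw": 0, "jaw": 0.65}, {"dx": -0.184, "dy": -0.227, "dz": 0.115, "yaw": 0, "jaw": 0.65}, {"dx": -0.214, "dy": -0.264, "dz": 0.115, "yaw": 0, "jaw": 0.65}, {"dx": -0.244, "dy": -0.301, "dz": 0.115, "yaw": 0, "jaw": 0.65}, {"dx": -0.264, "dy": -0.326, "dz": 0.115, "yaw": 0, "jaw": 0.65}, {"dx": -0.278, "dy": -0.342, "dz": 0.115, "yaw": 0, "jaw": 0.65}, {"dx": -0.278, "dy": -0.342, "dz": 0.115, "yaw": 0, "jaw": 0.65}, {"dx": -0.278, "dy": -0.342, "dz": 0.115, "yaw": 0, "jaw": 0.65}])

```text
clock: 6.05
eef_pos: [421.6, -343.5, 152.1]
tool_rot: [3.141, 0.001, 2.617]
force: [0.5, 0.9, 0.5]
width: 55.5
gripper_force: 0.0
```

Run:
```python
from h import *
s=read_state();print(s['eef_pos'],s['tool_rot'],s['width'],s['qpos'])
c=camera_params('wrist');p,d=get_image('wrist');cv2.imwrite('pics/w3.png',p[:,:,::-1])
C=cloud('wrist',d,c).reshape(-1,3)
for n,g in dict(yellow=(421.3,-343.3),green=(494.2,-220.2),blue=(550.5,-337.6)).items():
    near=np.hypot(*(C[:,:2]-g).T);P=C[(near<25)&(C[:,2]>90)&(C[:,2]<97)]
    D=C[(near<42)&(C[:,2]>65)&(C[:,2]<71)]
    for Q in(P,D):
        if len(Q)>20: print(n,len(Q),cv2.minEnclosingCircle(Q[:,:2].astype(np.float32)))
```

```text
[ 421.5722683  -343.48268944  152.07056909] [3.14118769e+00 1.45331527e-03 2.61726849e+00] 55.51050064519848 [ 0.81196224  0.5935582  -0.26994686  1.89124108  0.23685686  0.68617382
  1.44854758]
yellow 1376 ((420.5150146484375, -343.6018981933594), 12.191593170166016)
yellow 6338 ((420.48114013671875, -343.6494445800781), 32.123111724853516)
green 1187 ((493.62750244140625, -220.70065307617188), 12.527093887329102)
green 5341 ((493.8007507324219, -220.38629150390625), 32.292388916015625)
blue 1210 ((540.6488037109375, -353.86480712890625), 24.322330474853516)
```

View pics/w3.png

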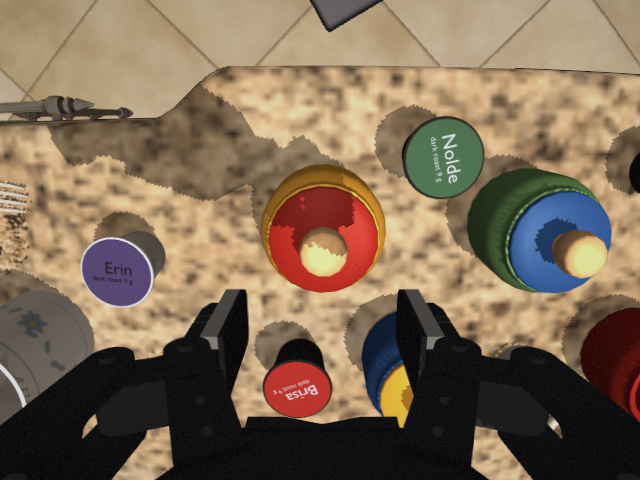

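The wrist view shows the red lid at (322,250), with its knob at (324,255) centred between the fingers and clear of the neighbours. Descend, grip and lift.

Request:
arm_command(deltas=[{"dx": -0.001, "dy": -0.0005, "dz": -0.02, "yaw": 0, "jaw": 0.65}, {"dx": -0.001, "dy": -0.0005, "dz": -0.04, "yaw": 0, "jaw": 0.65}, {"dx": -0.001, "dy": -0.0005, "dz": -0.06, "yaw": 0, "jaw": 0.65}, {"dx": -0.001, "dy": -0.0005, "dz": -0.072, "yaw": 0, "jaw": 0.65}, {"dx": -0.001, "dy": -0.0005, "dz": -0.077, "yaw": 0, "jaw": 0.65}, {"dx": -0.001, "dy": -0.0005, "dz": -0.077, "yaw": 0, "jaw": 0.4}, {"dx": -0.001, "dy": -0.0005, "dz": -0.077, "yaw": 0, "jaw": 0.2}, {"dx": -0.001, "dy": -0.0005, "dz": -0.077, "yaw": 0, "jaw": 0.1}, {"dx": -0.001, "dy": -0.0005, "dz": -0.077, "yaw": 0, "jaw": 0.1}, {"dx": -0.001, "dy": -0.0005, "dz": -0.077, "yaw": 0, "jaw": 0.1}, {"dx": -0.001, "dy": -0.0005, "dz": -0.077, "yaw": 0, "jaw": 0.1}, {"dx": -0.001, "dy": -0.0005, "dz": -0.07, "yaw": 0, "jaw": 0.1}, {"dx": -0.001, "dy": -0.0005, "dz": -0.055, "yaw": 0, "jaw": 0.1}, {"dx": -0.001, "dy": -0.0005, "dz": -0.035, "yaw": 0, "jaw": 0.1}, {"dx": -0.001, "dy": -0.0005, "dz": -0.01, "yaw": 0, "jaw": 0.1}, {"dx": -0.001, "dy": -0.0005, "dz": 0.01, "yaw": 0, "jaw": 0.1}, {"dx": -0.001, "dy": -0.0005, "dz": 0.01, "yaw": 0, "jaw": 0.1}])

```text
clock: 7.8
eef_pos: [421.0, -345.5, 163.9]
tool_rot: [-3.14, 0.005, 2.617]
force: [0.5, -0.2, -1.6]
width: 23.8
gripper_force: 59.0
```

Request:
arm_command(deltas=[{"dx": 0.012, "dy": 0.009, "dz": 0, "yaw": 0, "jaw": 0.1}, {"dx": 0.036, "dy": 0.026, "dz": 0, "yaw": 0, "jaw": 0.1}, {"dx": 0.066, "dy": 0.048, "dz": 0, "yaw": 0, "jaw": 0.1}, {"dx": 0.096, "dy": 0.07, "dz": 0, "yaw": 0, "jaw": 0.1}, {"dx": 0.126, "dy": 0.092, "dz": 0, "yaw": 0, "jaw": 0.1}, {"dx": 0.156, "dy": 0.114, "dz": 0, "yaw": 0, "jaw": 0.1}, {"dx": 0.186, "dy": 0.136, "dz": 0, "yaw": 0, "jaw": 0.1}, {"dx": 0.208, "dy": 0.152, "dz": 0, "yaw": 0, "jaw": 0.1}, {"dx": 0.2195, "dy": 0.16, "dz": 0, "yaw": 0, "jaw": 0.1}, {"dx": 0.2235, "dy": 0.163, "dz": -0.01, "yaw": 0, "jaw": 0.1}, {"dx": 0.2235, "dy": 0.163, "dz": -0.03, "yaw": 0, "jaw": 0.1}, {"dx": 0.2235, "dy": 0.163, "dz": -0.05, "yaw": 0, "jaw": 0.1}, {"dx": 0.2235, "dy": 0.163, "dz": -0.06, "yaw": 0, "jaw": 0.1}, {"dx": 0.2235, "dy": 0.163, "dz": -0.067, "yaw": 0, "jaw": 0.1}, {"dx": 0.2235, "dy": 0.163, "dz": -0.073, "yaw": 0, "jaw": 0.1}, {"dx": 0.2235, "dy": 0.163, "dz": -0.078, "yaw": 0, "jaw": 0.1}, {"dx": 0.2235, "dy": 0.163, "dz": -0.082, "yaw": 0, "jaw": 0.1}, {"dx": 0.2235, "dy": 0.163, "dz": -0.084, "yaw": 0, "jaw": 0.1}, {"dx": 0.2235, "dy": 0.163, "dz": -0.084, "yaw": 0, "jaw": 0.1}])

```text
clock: 9.7
eef_pos: [643.5, -181.0, 77.3]
tool_rot: [-3.142, -0.0, 2.618]
force: [-0.3, 0.2, -0.5]
width: 23.7
gripper_force: 59.1
```

Run:
```python
from h import *
p,d=get_image('scene');cv2.imwrite('pics/s3.png',cv2.resize(p[120:380,200:470,::-1],None,fx=2,fy=2))
```

```text
(no output)
```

View pics/s3.png

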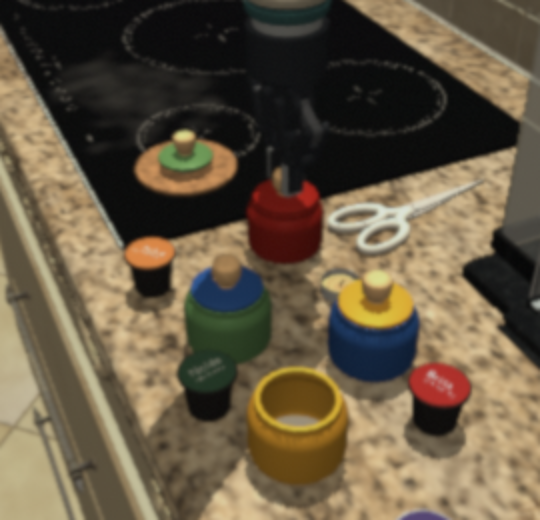

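The red lid sits in the red pot's mouth (crop 285,195) about 2 mm above home, and the yellow pot is open. Lower it, release, and go over the blue pot for the yellow lid.

Request:
arm_command(deltas=[{"dx": 0, "dy": 0, "dz": -0.0015, "yaw": 0, "jaw": 0.1}, {"dx": 0, "dy": 0, "dz": -0.003, "yaw": 0, "jaw": 0.1}, {"dx": 0, "dy": 0, "dz": -0.003, "yaw": 0, "jaw": 0.1}, {"dx": 0, "dy": 0, "dz": -0.002, "yaw": 0, "jaw": 0.3}, {"dx": 0, "dy": 0, "dz": -0.001, "yaw": 0, "jaw": 0.65}, {"dx": 0, "dy": 0, "dz": 0.0, "yaw": 0, "jaw": 0.65}, {"dx": 0, "dy": 0, "dz": 0.015, "yaw": 0, "jaw": 0.65}, {"dx": 0, "dy": 0, "dz": 0.035, "yaw": 0, "jaw": 0.65}, {"dx": -0.006, "dy": -0.01, "dz": 0.06, "yaw": 0, "jaw": 0.65}, {"dx": -0.02, "dy": -0.033, "dz": 0.072, "yaw": 0, "jaw": 0.65}, {"dx": -0.038, "dy": -0.063, "dz": 0.072, "yaw": 0, "jaw": 0.65}, {"dx": -0.056, "dy": -0.093, "dz": 0.072, "yaw": 0, "jaw": 0.65}, {"dx": -0.074, "dy": -0.123, "dz": 0.072, "yaw": 0, "jaw": 0.65}, {"dx": -0.087, "dy": -0.145, "dz": 0.072, "yaw": 0, "jaw": 0.65}, {"dx": -0.094, "dy": -0.157, "dz": 0.072, "yaw": 0, "jaw": 0.65}, {"dx": -0.094, "dy": -0.157, "dz": 0.072, "yaw": 0, "jaw": 0.65}, {"dx": -0.094, "dy": -0.157, "dz": 0.072, "yaw": 0, "jaw": 0.65}])

```text
clock: 11.45
eef_pos: [550.7, -336.5, 149.8]
tool_rot: [3.14, 0.001, 2.619]
force: [0.2, 0.6, 0.1]
width: 55.6
gripper_force: 0.0
```

```bash
cat > m.py <<'E'
from h import *
import sys
s=read_state();print(s['eef_pos'],s['width'])
c=camera_params('wrist');p,d=get_image('wrist');cv2.imwrite(sys.argv[1],p[:,:,::-1])
C=cloud('wrist',d,c).reshape(-1,3);p2,d2=get_image('scene');C2=cloud('scene',d2).reshape(-1,3)
for n,g in dict(red=(644,-181),yellow=(420.5,-344),green=(493.6,-220.5),blue=(550,-337.8)).items():
  for w,X in(('w',C),('s',C2)):
    near=np.hypot(*(X[:,:2]-g).T);P=X[(near<25)&(X[:,2]>90)&(X[:,2]<97)]
    D=X[(near<40)&(X[:,2]>65)&(X[:,2]<71)]
    for k,Q in(('knob',P),('disc',D)):
        if len(Q)>20:
            (x,y),r=cv2.minEnclosingCircle(Q[:,:2].astype(np.float32));print(n,w,k,len(Q),np.round([x,y,r],1),'z',np.median(Q[:,2]).round(1))
E
python3 m.py pics/w4.png
```

```text
[ 550.70822522 -336.46697454  149.83492557] 55.61216367217332
red w knob 218 [ 641.4 -187.8   10. ] z 91.0
red w disc 4487 [ 641.7 -183.5   31.9] z 67.2
red s knob 69 [ 642.7 -181.9   12.5] z 92.1
red s disc 345 [ 640.9 -183.4   31.8] z 67.9
green w knob 1903 [ 494.6 -220.7   12.3] z 91.7
green w disc 7514 [ 494.6 -220.5   32.2] z 66.9
green s knob 89 [ 492.9 -221.7   12.3] z 92.3
green s disc 501 [ 493.3 -220.9   33.1] z 67.6
blue w knob 1395 [ 550.7 -338.    12.2] z 91.7
blue w disc 6430 [ 550.7 -338.    32.1] z 66.9
blue s knob 99 [ 550.5 -338.5   11.6] z 92.5
blue s disc 545 [ 550.6 -337.9   32.9] z 67.8
```

View pics/w4.png

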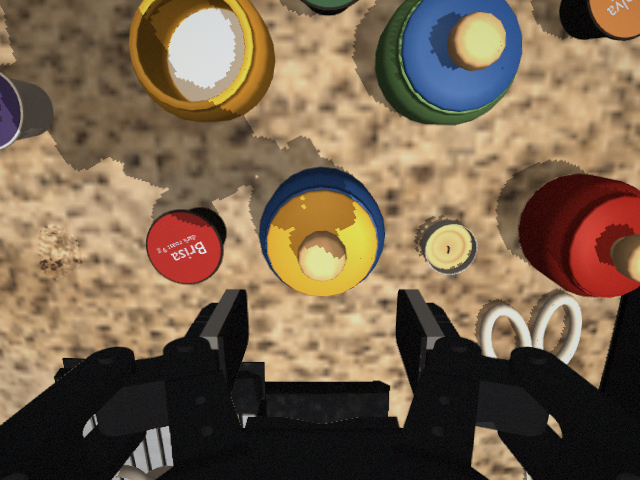

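The red lid is seated, reading the same disc height as the other lids. The yellow lid at (322,245) on the blue pot is centred between the fingers. Descend and grip.

Request:
arm_command(deltas=[{"dx": 0.0005, "dy": 0, "dz": -0.02, "yaw": 0, "jaw": 0.65}, {"dx": 0.0005, "dy": 0, "dz": -0.04, "yaw": 0, "jaw": 0.65}, {"dx": 0.0005, "dy": 0, "dz": -0.06, "yaw": 0, "jaw": 0.65}, {"dx": 0.0005, "dy": 0, "dz": -0.07, "yaw": 0, "jaw": 0.65}, {"dx": 0.0005, "dy": 0, "dz": -0.075, "yaw": 0, "jaw": 0.65}, {"dx": 0.0005, "dy": 0, "dz": -0.075, "yaw": 0, "jaw": 0.4}, {"dx": 0.0005, "dy": 0, "dz": -0.075, "yaw": 0, "jaw": 0.2}, {"dx": 0.0005, "dy": 0, "dz": -0.075, "yaw": 0, "jaw": 0.1}, {"dx": 0.0005, "dy": 0, "dz": -0.075, "yaw": 0, "jaw": 0.1}, {"dx": 0.0005, "dy": 0, "dz": -0.075, "yaw": 0, "jaw": 0.1}, {"dx": 0.0005, "dy": 0, "dz": -0.075, "yaw": 0, "jaw": 0.1}, {"dx": 0.0005, "dy": 0, "dz": -0.068, "yaw": 0, "jaw": 0.1}, {"dx": 0.0005, "dy": 0, "dz": -0.053, "yaw": 0, "jaw": 0.1}, {"dx": 0.0005, "dy": 0, "dz": -0.033, "yaw": 0, "jaw": 0.1}, {"dx": 0.0005, "dy": 0, "dz": -0.01, "yaw": 0, "jaw": 0.1}, {"dx": 0.0005, "dy": 0, "dz": 0.0, "yaw": 0, "jaw": 0.1}, {"dx": 0.0005, "dy": 0, "dz": 0.0, "yaw": 0, "jaw": 0.1}])

```text
clock: 13.25
eef_pos: [550.9, -338.7, 151.4]
tool_rot: [-3.141, 0.004, 2.618]
force: [-0.1, -0.1, -1.2]
width: 23.8
gripper_force: 59.0
```

Request:
arm_command(deltas=[{"dx": -0.01, "dy": 0, "dz": 0.005, "yaw": 0, "jaw": 0.1}, {"dx": -0.03, "dy": -0.001, "dz": 0.005, "yaw": 0, "jaw": 0.1}, {"dx": -0.055, "dy": -0.003, "dz": 0.005, "yaw": 0, "jaw": 0.1}, {"dx": -0.08, "dy": -0.004, "dz": 0.005, "yaw": 0, "jaw": 0.1}, {"dx": -0.105, "dy": -0.005, "dz": 0.005, "yaw": 0, "jaw": 0.1}, {"dx": -0.122, "dy": -0.006, "dz": 0.005, "yaw": 0, "jaw": 0.1}, {"dx": -0.13, "dy": -0.006, "dz": 0.0, "yaw": 0, "jaw": 0.1}, {"dx": -0.13, "dy": -0.006, "dz": -0.01, "yaw": 0, "jaw": 0.1}, {"dx": -0.13, "dy": -0.006, "dz": -0.025, "yaw": 0, "jaw": 0.1}, {"dx": -0.13, "dy": -0.006, "dz": -0.04, "yaw": 0, "jaw": 0.1}, {"dx": -0.13, "dy": -0.006, "dz": -0.05, "yaw": 0, "jaw": 0.1}, {"dx": -0.13, "dy": -0.006, "dz": -0.057, "yaw": 0, "jaw": 0.1}, {"dx": -0.13, "dy": -0.006, "dz": -0.063, "yaw": 0, "jaw": 0.1}, {"dx": -0.13, "dy": -0.006, "dz": -0.068, "yaw": 0, "jaw": 0.1}, {"dx": -0.13, "dy": -0.006, "dz": -0.072, "yaw": 0, "jaw": 0.1}, {"dx": -0.13, "dy": -0.006, "dz": -0.072, "yaw": 0, "jaw": 0.1}, {"dx": -0.13, "dy": -0.006, "dz": -0.072, "yaw": 0, "jaw": 0.1}])

```text
clock: 14.95
eef_pos: [420.2, -344.1, 77.5]
tool_rot: [-3.142, 0.0, 2.618]
force: [0.1, 0.0, -0.8]
width: 23.8
gripper_force: 59.0
```

No contact force, so the plug is inside the mouth. Lower it, release, and go over the green pot for the blue lid.

Request:
arm_command(deltas=[{"dx": 0, "dy": 0, "dz": -0.0015, "yaw": 0, "jaw": 0.1}, {"dx": 0, "dy": 0, "dz": -0.003, "yaw": 0, "jaw": 0.1}, {"dx": 0, "dy": 0, "dz": -0.003, "yaw": 0, "jaw": 0.1}, {"dx": 0, "dy": 0, "dz": -0.002, "yaw": 0, "jaw": 0.3}, {"dx": 0, "dy": 0, "dz": -0.001, "yaw": 0, "jaw": 0.65}, {"dx": 0, "dy": 0, "dz": 0.0, "yaw": 0, "jaw": 0.65}, {"dx": 0, "dy": 0, "dz": 0.015, "yaw": 0, "jaw": 0.65}, {"dx": 0, "dy": 0, "dz": 0.035, "yaw": 0, "jaw": 0.65}, {"dx": 0.006, "dy": 0.01, "dz": 0.06, "yaw": 0, "jaw": 0.65}, {"dx": 0.019, "dy": 0.032, "dz": 0.072, "yaw": 0, "jaw": 0.65}, {"dx": 0.037, "dy": 0.062, "dz": 0.072, "yaw": 0, "jaw": 0.65}, {"dx": 0.054, "dy": 0.091, "dz": 0.072, "yaw": 0, "jaw": 0.65}, {"dx": 0.067, "dy": 0.113, "dz": 0.072, "yaw": 0, "jaw": 0.65}, {"dx": 0.073, "dy": 0.123, "dz": 0.072, "yaw": 0, "jaw": 0.65}, {"dx": 0.073, "dy": 0.123, "dz": 0.072, "yaw": 0, "jaw": 0.65}, {"dx": 0.073, "dy": 0.123, "dz": 0.072, "yaw": 0, "jaw": 0.65}])

```text
clock: 16.55
eef_pos: [492.1, -222.3, 149.1]
tool_rot: [-3.14, -0.001, 2.617]
force: [-0.0, -1.2, -0.9]
width: 55.4
gripper_force: 0.0
```

```bash
python3 m.py pics/w5.png
```

```text
[ 492.14678142 -222.31859857  149.13227921] 55.397851999585654
red w knob 142 [ 644.4 -189.6    7.6] z 91.6
red w disc 99 [ 662.8 -196.7    7.6] z 66.6
red s knob 64 [ 643.1 -182.2   12.4] z 92.5
red s disc 324 [ 641.6 -183.    32.2] z 67.8
yellow w knob 1224 [ 420.  -344.3   12.3] z 91.6
yellow w disc 5256 [ 419.6 -344.4   32.3] z 66.8
yellow s knob 145 [ 419.4 -345.4   12.5] z 92.2
yellow s disc 756 [ 419.  -345.9   32.5] z 67.8
green w knob 1405 [ 493.7 -219.5   12.3] z 91.7
green w disc 6439 [ 493.9 -219.8   32.2] z 66.9
green s knob 88 [ 493.4 -221.4   12.2] z 92.5
green s disc 500 [ 493.6 -221.    33.1] z 67.7
```

View pics/w5.png

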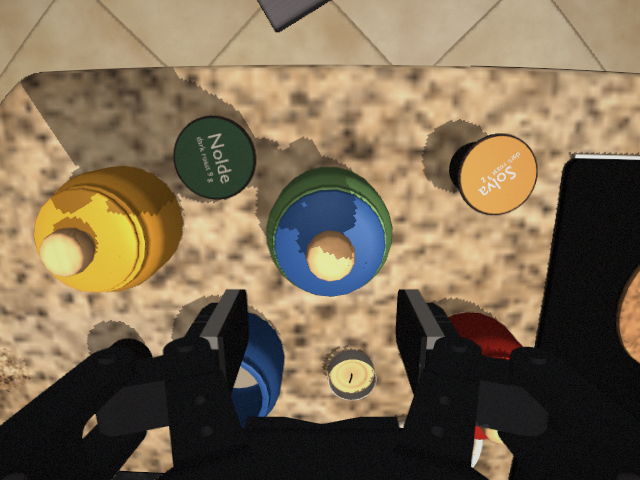

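The yellow lid is seated on the yellow pot (disc z matches). The blue lid at (330,245) is centred for the grip.

Request:
arm_command(deltas=[{"dx": 0, "dy": 0.0005, "dz": -0.02, "yaw": 0, "jaw": 0.65}, {"dx": 0, "dy": 0.0005, "dz": -0.04, "yaw": 0, "jaw": 0.65}, {"dx": 0, "dy": 0.0005, "dz": -0.06, "yaw": 0, "jaw": 0.65}, {"dx": 0, "dy": 0.0005, "dz": -0.07, "yaw": 0, "jaw": 0.65}, {"dx": 0, "dy": 0.0005, "dz": -0.075, "yaw": 0, "jaw": 0.65}, {"dx": 0, "dy": 0.0005, "dz": -0.075, "yaw": 0, "jaw": 0.4}, {"dx": 0, "dy": 0.0005, "dz": -0.075, "yaw": 0, "jaw": 0.2}, {"dx": 0, "dy": 0.0005, "dz": -0.075, "yaw": 0, "jaw": 0.1}, {"dx": 0, "dy": 0.0005, "dz": -0.075, "yaw": 0, "jaw": 0.1}, {"dx": 0, "dy": 0.0005, "dz": -0.075, "yaw": 0, "jaw": 0.1}, {"dx": 0, "dy": 0.0005, "dz": -0.075, "yaw": 0, "jaw": 0.1}, {"dx": 0, "dy": 0.0005, "dz": -0.068, "yaw": 0, "jaw": 0.1}, {"dx": 0, "dy": 0.0005, "dz": -0.053, "yaw": 0, "jaw": 0.1}, {"dx": 0, "dy": 0.0005, "dz": -0.033, "yaw": 0, "jaw": 0.1}, {"dx": 0, "dy": 0.0005, "dz": -0.01, "yaw": 0, "jaw": 0.1}, {"dx": 0, "dy": 0.0005, "dz": 0.0, "yaw": 0, "jaw": 0.1}, {"dx": 0, "dy": 0.0005, "dz": 0.0, "yaw": 0, "jaw": 0.1}])

```text
clock: 18.35
eef_pos: [493.8, -220.9, 150.6]
tool_rot: [3.141, 0.003, 2.618]
force: [0.0, 1.2, -1.1]
width: 23.6
gripper_force: 59.0
```

Request:
arm_command(deltas=[{"dx": 0.005, "dy": -0.01, "dz": 0.005, "yaw": 0, "jaw": 0.1}, {"dx": 0.014, "dy": -0.029, "dz": 0.005, "yaw": 0, "jaw": 0.1}, {"dx": 0.025, "dy": -0.052, "dz": 0.005, "yaw": 0, "jaw": 0.1}, {"dx": 0.036, "dy": -0.074, "dz": 0.005, "yaw": 0, "jaw": 0.1}, {"dx": 0.047, "dy": -0.097, "dz": 0.005, "yaw": 0, "jaw": 0.1}, {"dx": 0.054, "dy": -0.111, "dz": 0.005, "yaw": 0, "jaw": 0.1}, {"dx": 0.057, "dy": -0.1175, "dz": 0.0, "yaw": 0, "jaw": 0.1}, {"dx": 0.057, "dy": -0.1175, "dz": -0.01, "yaw": 0, "jaw": 0.1}, {"dx": 0.057, "dy": -0.1175, "dz": -0.025, "yaw": 0, "jaw": 0.1}, {"dx": 0.057, "dy": -0.1175, "dz": -0.04, "yaw": 0, "jaw": 0.1}, {"dx": 0.057, "dy": -0.1175, "dz": -0.05, "yaw": 0, "jaw": 0.1}, {"dx": 0.057, "dy": -0.1175, "dz": -0.057, "yaw": 0, "jaw": 0.1}, {"dx": 0.057, "dy": -0.1175, "dz": -0.063, "yaw": 0, "jaw": 0.1}, {"dx": 0.057, "dy": -0.1175, "dz": -0.068, "yaw": 0, "jaw": 0.1}, {"dx": 0.057, "dy": -0.1175, "dz": -0.072, "yaw": 0, "jaw": 0.1}, {"dx": 0.057, "dy": -0.1175, "dz": -0.072, "yaw": 0, "jaw": 0.1}, {"dx": 0.057, "dy": -0.1175, "dz": -0.072, "yaw": 0, "jaw": 0.1}])

```text
clock: 20.05
eef_pos: [550.2, -338.1, 77.6]
tool_rot: [3.142, 0.0, 2.618]
force: [0.0, -0.0, -1.4]
width: 23.7
gripper_force: 59.0
```

Request:
arm_command(deltas=[{"dx": 0, "dy": 0, "dz": -0.0015, "yaw": 0, "jaw": 0.1}, {"dx": 0, "dy": 0, "dz": -0.003, "yaw": 0, "jaw": 0.1}, {"dx": 0, "dy": 0, "dz": -0.003, "yaw": 0, "jaw": 0.1}, {"dx": 0, "dy": 0, "dz": -0.002, "yaw": 0, "jaw": 0.3}, {"dx": 0, "dy": 0, "dz": -0.001, "yaw": 0, "jaw": 0.65}, {"dx": 0, "dy": 0, "dz": 0.0, "yaw": 0, "jaw": 0.65}, {"dx": 0, "dy": 0, "dz": 0.015, "yaw": 0, "jaw": 0.65}, {"dx": 0, "dy": 0, "dz": 0.04, "yaw": 0, "jaw": 0.65}, {"dx": 0.005, "dy": 0.012, "dz": 0.065, "yaw": 0, "jaw": 0.65}, {"dx": 0.017, "dy": 0.039, "dz": 0.075, "yaw": 0, "jaw": 0.65}, {"dx": 0.033, "dy": 0.075, "dz": 0.075, "yaw": 0, "jaw": 0.65}, {"dx": 0.051, "dy": 0.115, "dz": 0.075, "yaw": 0, "jaw": 0.65}, {"dx": 0.069, "dy": 0.155, "dz": 0.075, "yaw": 0, "jaw": 0.65}, {"dx": 0.086, "dy": 0.195, "dz": 0.075, "yaw": 0, "jaw": 0.65}, {"dx": 0.104, "dy": 0.235, "dz": 0.075, "yaw": 0, "jaw": 0.65}, {"dx": 0.122, "dy": 0.275, "dz": 0.07, "yaw": 0, "jaw": 0.65}, {"dx": 0.137, "dy": 0.31, "dz": 0.055, "yaw": 0, "jaw": 0.65}, {"dx": 0.1485, "dy": 0.3365, "dz": 0.04, "yaw": 0, "jaw": 0.65}, {"dx": 0.1485, "dy": 0.3365, "dz": 0.04, "yaw": 0, "jaw": 0.65}, {"dx": 0.1485, "dy": 0.3365, "dz": 0.04, "yaw": 0, "jaw": 0.65}])

```text
clock: 22.05
eef_pos: [698.5, -0.6, 117.7]
tool_rot: [-3.141, -0.0, 2.62]
force: [0.0, -0.8, 0.3]
width: 55.5
gripper_force: 0.0
```

```bash
python3 m.py pics/w6.png
python3 - <<'E'
from h import *
c=camera_params('wrist');p,d=get_image('wrist');C=cloud('wrist',d,c).reshape(-1,3)
near=np.hypot(*(C[:,:2]-(699.2,-1.4)).T)
for lo,hi in((45,58),(23,33)):
    Q=C[(near<40)&(C[:,2]>lo)&(C[:,2]<hi)];print(len(Q),cv2.minEnclosingCircle(Q[:,:2].astype(np.float32)),np.median(Q[:,2]))
p,d=get_image('scene');cv2.imwrite('pics/s4.png',cv2.resize(p[120:380,200:470,::-1],None,fx=2,fy=2))
E
```

```text
[ 6.98511532e+02 -6.46135410e-01  1.17691705e+02] 55.5138110978632
red w disc 3046 [ 645.6 -177.8   31.1] z 66.7
red s knob 66 [ 641.1 -182.5   12.3] z 92.3
red s disc 351 [ 640.8 -183.    33.1] z 68.0
yellow s knob 149 [ 419.1 -346.3   12.9] z 92.3
yellow s disc 755 [ 419.4 -346.2   32.2] z 67.7
blue s knob 103 [ 549.1 -339.5   12.4] z 92.2
blue s disc 553 [ 548.6 -340.    33.2] z 67.8
1703 ((698.0343627929688, -2.8314452171325684), 13.049851417541504) 51.78172175446767
6889 ((698.5731201171875, -2.781059503555298), 32.6589241027832) 27.137857435977395
```

View pics/s4.png

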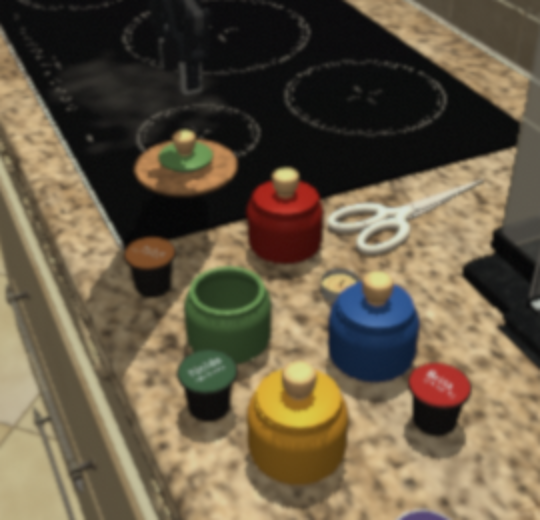

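Red, yellow and blue are closed with their own lids. The green lid waits on the trivet (crop 185,155) and the green pot (228,310) is open. Pick up the green lid.

Request:
arm_command(deltas=[{"dx": 0, "dy": -0.0005, "dz": -0.02, "yaw": 0, "jaw": 0.65}, {"dx": 0, "dy": -0.0005, "dz": -0.045, "yaw": 0, "jaw": 0.65}, {"dx": 0, "dy": -0.0005, "dz": -0.065, "yaw": 0, "jaw": 0.65}, {"dx": 0, "dy": -0.0005, "dz": -0.077, "yaw": 0, "jaw": 0.65}, {"dx": 0, "dy": -0.0005, "dz": -0.0825, "yaw": 0, "jaw": 0.65}, {"dx": 0, "dy": -0.0005, "dz": -0.0825, "yaw": 0, "jaw": 0.4}, {"dx": 0, "dy": -0.0005, "dz": -0.0825, "yaw": 0, "jaw": 0.2}, {"dx": 0, "dy": -0.0005, "dz": -0.0825, "yaw": 0, "jaw": 0.1}, {"dx": 0, "dy": -0.0005, "dz": -0.0825, "yaw": 0, "jaw": 0.1}, {"dx": 0, "dy": -0.0005, "dz": -0.0825, "yaw": 0, "jaw": 0.1}, {"dx": 0, "dy": -0.0005, "dz": -0.0825, "yaw": 0, "jaw": 0.1}, {"dx": 0, "dy": -0.0005, "dz": -0.075, "yaw": 0, "jaw": 0.1}, {"dx": 0, "dy": -0.0005, "dz": -0.055, "yaw": 0, "jaw": 0.1}, {"dx": 0, "dy": -0.0005, "dz": -0.025, "yaw": 0, "jaw": 0.1}, {"dx": 0, "dy": -0.0005, "dz": 0.01, "yaw": 0, "jaw": 0.1}, {"dx": 0, "dy": -0.0005, "dz": 0.035, "yaw": 0, "jaw": 0.1}, {"dx": 0, "dy": -0.0005, "dz": 0.035, "yaw": 0, "jaw": 0.1}])

```text
clock: 23.95
eef_pos: [701.1, -1.8, 156.8]
tool_rot: [3.138, 0.006, 2.618]
force: [1.1, -0.0, -0.7]
width: 23.8
gripper_force: 59.0
```

Request:
arm_command(deltas=[{"dx": -0.008, "dy": -0.009, "dz": 0, "yaw": 0, "jaw": 0.1}, {"dx": -0.026, "dy": -0.028, "dz": 0, "yaw": 0, "jaw": 0.1}, {"dx": -0.05, "dy": -0.053, "dz": 0, "yaw": 0, "jaw": 0.1}, {"dx": -0.076, "dy": -0.081, "dz": 0, "yaw": 0, "jaw": 0.1}, {"dx": -0.102, "dy": -0.109, "dz": 0, "yaw": 0, "jaw": 0.1}, {"dx": -0.128, "dy": -0.136, "dz": 0, "yaw": 0, "jaw": 0.1}, {"dx": -0.154, "dy": -0.164, "dz": 0, "yaw": 0, "jaw": 0.1}, {"dx": -0.18, "dy": -0.192, "dz": 0, "yaw": 0, "jaw": 0.1}, {"dx": -0.198, "dy": -0.211, "dz": 0, "yaw": 0, "jaw": 0.1}, {"dx": -0.205, "dy": -0.2185, "dz": -0.005, "yaw": 0, "jaw": 0.1}, {"dx": -0.205, "dy": -0.2185, "dz": -0.02, "yaw": 0, "jaw": 0.1}, {"dx": -0.205, "dy": -0.2185, "dz": -0.04, "yaw": 0, "jaw": 0.1}, {"dx": -0.205, "dy": -0.2185, "dz": -0.052, "yaw": 0, "jaw": 0.1}, {"dx": -0.205, "dy": -0.2185, "dz": -0.06, "yaw": 0, "jaw": 0.1}, {"dx": -0.205, "dy": -0.2185, "dz": -0.066, "yaw": 0, "jaw": 0.1}, {"dx": -0.205, "dy": -0.2185, "dz": -0.071, "yaw": 0, "jaw": 0.1}, {"dx": -0.205, "dy": -0.2185, "dz": -0.075, "yaw": 0, "jaw": 0.1}, {"dx": -0.205, "dy": -0.2185, "dz": -0.075, "yaw": 0, "jaw": 0.1}, {"dx": -0.205, "dy": -0.2185, "dz": -0.075, "yaw": 0, "jaw": 0.1}])

```text
clock: 25.85
eef_pos: [493.7, -220.5, 77.6]
tool_rot: [3.142, 0.0, 2.618]
force: [-0.2, 0.9, -1.8]
width: 23.7
gripper_force: 59.1
```

Lower, release, lift, then back away to the left and clear of the pots.

Request:
arm_command(deltas=[{"dx": 0, "dy": 0, "dz": -0.0015, "yaw": 0, "jaw": 0.1}, {"dx": 0, "dy": 0, "dz": -0.003, "yaw": 0, "jaw": 0.1}, {"dx": 0, "dy": 0, "dz": -0.003, "yaw": 0, "jaw": 0.1}, {"dx": 0, "dy": 0, "dz": -0.002, "yaw": 0, "jaw": 0.3}, {"dx": 0, "dy": 0, "dz": -0.001, "yaw": 0, "jaw": 0.65}, {"dx": 0, "dy": 0, "dz": 0.0, "yaw": 0, "jaw": 0.65}, {"dx": 0, "dy": 0, "dz": 0.015, "yaw": 0, "jaw": 0.65}, {"dx": 0, "dy": 0, "dz": 0.04, "yaw": 0, "jaw": 0.65}, {"dx": 0, "dy": 0, "dz": 0.07, "yaw": 0, "jaw": 0.65}, {"dx": 0.01, "dy": 0.01, "dz": 0.1, "yaw": 0, "jaw": 0.65}, {"dx": 0.02, "dy": 0.03, "dz": 0.125, "yaw": 0, "jaw": 0.65}, {"dx": 0.03, "dy": 0.05, "dz": 0.14, "yaw": 0, "jaw": 0.65}, {"dx": 0.03, "dy": 0.05, "dz": 0.14, "yaw": 0, "jaw": 0.65}, {"dx": 0.03, "dy": 0.05, "dz": 0.14, "yaw": 0, "jaw": 0.65}, {"dx": 0.03, "dy": 0.05, "dz": 0.14, "yaw": 0, "jaw": 0.65}])

```text
clock: 27.35
eef_pos: [522.3, -171.6, 216.3]
tool_rot: [-3.14, -0.002, 2.617]
force: [0.1, 0.2, -0.6]
width: 55.9
gripper_force: 0.0
```

```bash
python3 m.py pics/w7.png
python3 - <<'E'
from h import *
p,d=get_image('scene');cv2.imwrite('pics/s5.png',cv2.resize(p[120:380,200:470,::-1],None,fx=2,fy=2))
E
```

```text
[ 522.25641026 -171.60015104  216.33814353] 55.85769937432519
red w knob 526 [ 642.7 -181.6   11.8] z 91.8
red w disc 1928 [ 641.6 -183.    31.5] z 67.2
red s knob 67 [ 642.4 -183.1   12.6] z 92.5
red s disc 346 [ 641.8 -183.5   32.6] z 67.8
yellow w knob 698 [ 419.9 -343.8   12.2] z 91.6
yellow w disc 3203 [ 419.7 -345.1   32.3] z 66.8
yellow s knob 148 [ 419.1 -345.9   12.7] z 92.4
yellow s disc 757 [ 419.1 -345.8   32.7] z 67.7
green w knob 805 [ 493.1 -220.8   11.9] z 91.6
green w disc 3974 [ 492.4 -221.6   32.2] z 66.8
green s knob 91 [ 491.5 -222.1   12.4] z 92.4
green s disc 496 [ 491.6 -223.2   32. ] z 67.7
blue w knob 117 [ 543.6 -336.9    9.9] z 91.1
blue w disc 1605 [ 541.7 -337.7   29.9] z 67.0
blue s knob 103 [ 549.6 -339.8   12.8] z 92.5
blue s disc 544 [ 549.3 -340.3   32.4] z 67.8
```

View pics/s5.png

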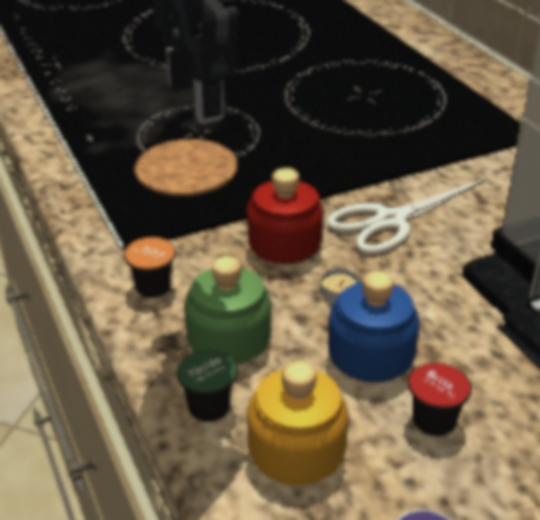

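View pics/w7.png

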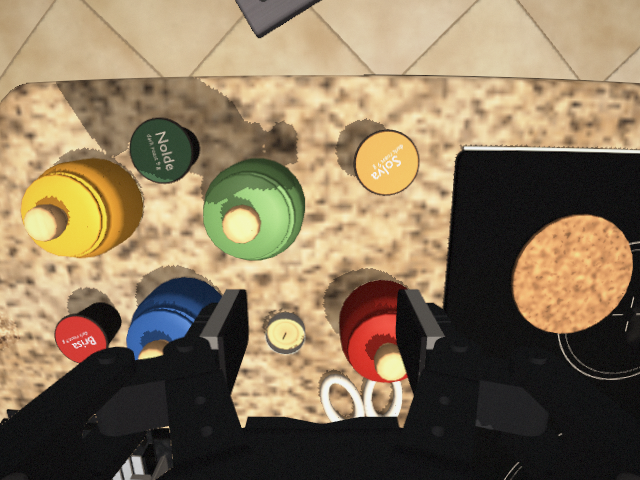

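Both views show all four lids on pots of their own colour, level and at the original seated height (disc z 67.7–67.8 from the scene camera, as at the start). The trivet is empty and the gripper is clear. I'll hand it in.

```bash
python3 -c "
from cell import *
print(finish_job())"
```

```text
the job is handed in; nothing more can be done
None
```

All four lids are on the pots of their own colour and fully home by the camera check, the arm is clear, and the job was handed in at about 27.5 s; no verdict came back.

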